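Set up a spatial filter on the optical rail

ROBOT

A 6-joint arm with a two-finger parallel gripper is mounted at the origin on a cart in front of the work surface, level with it; the furniture and walls round the work are solid. World frame = base frame: x ahead of the robot, y to its left, z up, the work surface at z = 0. Lengths are in m, angles in rad, forces in N, time in s.
With the tool pointing down it reaches from about 0.225 to 0.875 m from the base axis. Payload 3.4 kg.
Tool frame: the origin (TCP) lies midway between the tips of the shut fingers; the grasp point (between the pads) lies 19 mm behind it (manip.grasp_offset is the distance from the TCP to the grasp point, in m); x points along the fingers, y is the direction in which the jaws open and shut, and the axes are right-handed (so a half turn about x gives the same grasp; the last joint's range is limited). The gripper opens to 85 mm and grips with 20 to 120 N. Pads are 22 mm wide; open, the fingers measure 114 mm over their backs; the gripper's body (76 mm by 85 mm) begins 54 mm behind the grasp point. The pads swing forward as they close: fully open they stand 13 mm farther back than shut.
Start: joints at [1.13, 0.276, 1.505, -0, 1.361, -0.121], TCP at [0.181, 0.546, 0.231] pointing down, gripper open.
Joint ranges: [-2.89, 2.89], [-0.75, 2.08], [0.22, 2.7], [-1.18, 4.32], [0.11, 2.71], [-2.7, 2.7]. Speed limits (rad/s): [2.57, 2.57, 3.14, 3.14, 3.14, 3.14].

INTERFACE

Orientations are given as a unit quaternion [w, x, y, z].
In Python, from rig import manip gives the robot as it stands.
- The arm moves only by the shell command python3 -m creep 'ROWS' [OPENING] [FORCE]. ROWS is a JSON object of lists of equal length, an entry for each row: "delta_pos": the shift along the tool's x, y, z in cm, a list of three; "dr": the turn, a rotation vector about the tool's x, y, z in rad, a list of three. In form: {"delta_pos": [[dx, dy, dz], ...], "dr": [[rx, ry, rz], ...]}. A call has 1 to 10 rows; each row is the pose to reach, as a shift and turn from the pose commanded when the call began, along the tool's axes at that moment; what a row does not reach only later rows make up. A row lasts 1/10 s, in which the tool goes at most 50 mm and 8.59 degrees, less where a joint would pass 70% of its speed; a pose out of reach is approached as far as the arm can. A call with a gripper value outside its range is refused whole. OPENING is the opening, from -1 (shut) to 1 (fully open), set as the call begins (- or left out, the last holds). The fingers move at their own pace and stop on an object; FORCE is the grip in N (left out, the last holds). Time passes only in rows, so rows that repeat a pose let the fingers close. It gives the time, the measured TCP pose, the force and the opening at its end, in the units of the state.
- manip.get_state(): the state, without advancing time (a new reading comes with each control period).
- manip.get_image(name): name is "side" or "top" or "wrist"; returns a dict with "pixels" (400x640x3 uint8, blue, green, red), "depth" (400x640 float32, m along the optical axis (not along the pixel's ray), 0 where there is no reading), "intrinsics" (3x3 intrinsics, pixels), "rvec" (rotation vector, rad) and "tvec" (3), from world to camera coordinates, as OpenCV has them. Camera axes: x right, y down, z forward; pixel columns grow to the right and rows downward; lengths in m; the calibration is good to about 2 mm. A picture is of the moment at which its call begins.
- manip.sign_off(): hands the job in, once; it reports no verdict.
The state is a dict: "clock": time; "qpos": joint angles; "qd": joint speeds; "effort": joint torques, N m; "position": TCP position; "ee_rot": TCP orientation; "contact_force": force on the tool from outside, world axes, zero at the start; "moment": the same for the moment, N m; "width": finger opening in m.
Only numpy, scipy, OpenCV 4.12 (cv2) and the standard library are available. Lean on these libraries where they do the work, as an engineer would, in place of code of your own. Each camera call takes 0.05 s, during which the arm holds its last target. There are 200 camera calls.

TASK

Build the spatial filter on the optical rail: starting from the laser, set the carriers on the rail in the order a lens, the iris, the other lens, the mirror. The lenses have 100 mm focal length, so put the first lens 100 mm in front of the laser's aperture and each next one 100 mm farther on, measured centre to centre, to within about a centimetre; seat every carrier flat and straight on the rail head, with the mirror's glass facing back to the laser. Tip nothing over, and leave the calipers, the hex key and the objective can where they lie.

Things in the scene. Friction and masses are not known exactly. Their poses are not given: they have to be found in the camera images.
- rail: Fixed aluminium optical rail, a cylindrical laser fixed at one end. Origin: on the table below the laser's aperture; x along the rail away from the laser, z up. Free rail from x = 0 to 460 mm; head 30 mm wide with 4 mm edge bevels, its top 20 mm above the table; foot 64 mm wide, 6 mm high. A seated carrier's origin is 10 mm above the table, play 3.5 mm a side. Laser up to 171 mm high, back to x = -140 mm.
- lens_a: Lens in a round black ring on a black rail carrier (70 mm along own x, 50 wide), 0.6 kg. Groove below along x, 37 mm wide, 10 deep, bevelled, straddles the rail head either way round. Origin: carrier centre at the foot of its legs, z up. Ring: 36 mm across (own y), 10 thick, centre 129 mm above the origin, top 147; grip it at its left and right edges. Thumb screw at y = -27, z = 74 mm.
- lens_b: Second lens mount, identical to lens_a and interchangeable with it (same origin, axes, sizes).
- iris: Iris: round black disc with a small hole, on a carrier like lens_a's but 9 mm thicker (same groove, origin, axes), 0.6 kg. Disc 38 mm across (own y), 8 thick along x, centre 129 mm above the origin, top 148; a thin lever stands up from its middle to 159 mm. Grip the disc at its left and right edges. Thumb screw at y = -25, z = 83 mm.
- mirror: Square black mirror mount on a carrier like lens_a's (same groove, origin, axes), 0.6 kg. Mount 49 mm wide (own y), 24 thick along x, from 103 to 152 mm above the origin, centred; the round glass looks along own -x, adjusters at the back. Grip its two sides at about 129 mm height. Thumb screw at y = -26, z = 64 mm.
- mirror_glass (a point): Centre of the mirror glass, 12 mm in front (own -x) of the mirror mount's axis, 128 mm above its origin.
- caliper: Bystander: calipers lying on the table, 67x214x14 mm.
- hex_key: Bystander: hex key lying behind the rail, 40x174x7 mm.
- objective_can: Bystander: screw-top objective can, 37 mm wide, 58 mm high.
There are look-alikes about, which are no part of the job. What is shaped like the mirror but green is not meant.

How it is judged:
By the outcome, as a careful person would: the job done as asked, in the order asked, and still so for the second after the job is handed in, with the robot touching nothing.
It also fails if it takes over 93 s, if anything falls off the work surface, if the arm or the gripper's body presses on something with over 40 N, if the wrist force passes 120 N, or if a joint passes its speed limit or range.

## Working session

There is one attempt and no reset: what is moved stays moved. The work goes in short steps, Python scripts to look and compute and a shell command to move; the robot and the scene stay as the last step left them, time stands still between calls to the robot, and variables do not carry over. Pictures are saved under pics/ and viewed, about 12 in all and at most 16, crops included, and the job is handed in when it is done.

```bash
ls; mkdir -p pics; python3 - <<'E'
from rig import manip
import cv2,numpy as np
print(manip.get_state(), manip.grasp_offset)
for n in("side","top"):
    d=manip.get_image(n); cv2.imwrite(f"pics/{n}0.png",d["pixels"]); np.savez(f"{n}0.npz",**d); print(n,d["intrinsics"],d["rvec"],d["tvec"])
E
```

```text
pics
{'clock': 0.0, 'qpos': array([ 1.12999594e+00,  2.76590753e-01,  1.50615166e+00,  2.57514684e-05,
        1.36067546e+00, -1.21013885e-01]), 'qd': array([-8.80043710e-04, -1.12751545e-05, -1.83794643e-03,  1.73702910e-03,
        2.59083578e-04,  3.56659304e-04]), 'effort': array([ 1.58296280e-04, -4.16775155e+01, -2.45802605e+01, -1.85791937e-04,
        1.12194935e-02,  1.92972124e-05]), 'position': array([0.18053598, 0.54536614, 0.23043474]), 'ee_rot': array([ 0.69789908,  0.11196475,  0.69827399, -0.11319985]), 'contact_force': array([2.01758114, 0.43838424, 0.0388861 ]), 'moment': array([ 0.04547823,  0.00799844, -0.00648801]), 'width': 0.08532942209914243} 0.0187
side [[385.3933141    0.         320.9433118 ]
 [  0.         385.3933141  199.33413715]
 [  0.           0.           1.        ]] [ 2.15383385 -0.50974046  0.27944478] [-0.41611808  0.31349705  0.69916288]
top [[388.45304537   0.         315.89478635]
 [  0.         388.45304537 195.22070075]
 [  0.           0.           1.        ]] [ 2.16766215 -2.16170152  0.11273754] [0.1266183  0.56062335 1.20580905]
```

View pics/side0.png

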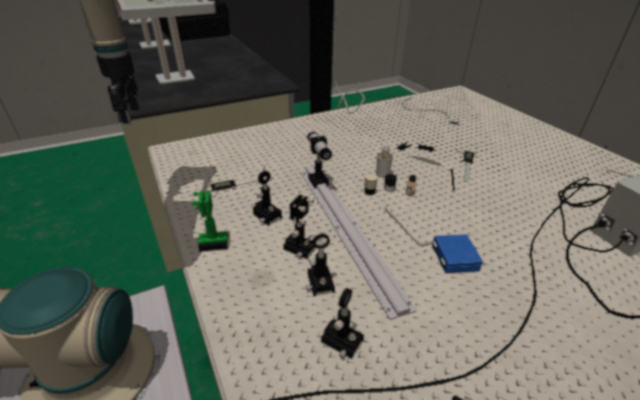

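View pics/top0.png

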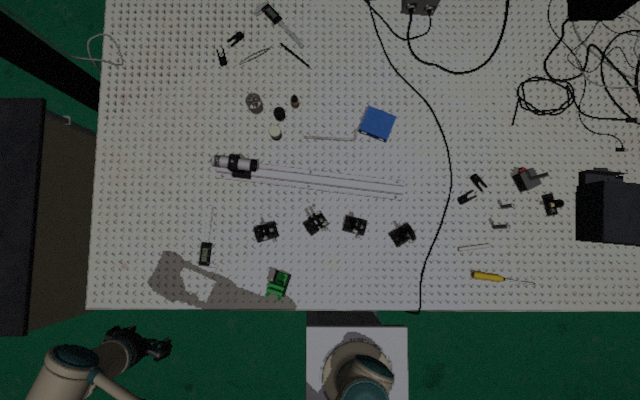

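The top view shows the rail from the laser (235,165) to (400,190), and four black mounts in front of it at (265,232), (316,222), (354,225) and (402,234). The green decoy is at (278,285). Next I'll deproject and zoom.

```bash
cat > h.py <<'E'
import numpy as np,cv2
def cam(d):
    R=cv2.Rodrigues(np.asarray(d["rvec"],float))[0]; return R,np.asarray(d["tvec"],float).ravel(),np.asarray(d["intrinsics"],float)
def cloud(d):
    R,t,K=cam(d); z=d["depth"].astype(float); v,u=np.mgrid[:400,:640]
    p=np.stack([(u-K[0,2])/K[0,0]*z,(v-K[1,2])/K[1,1]*z,z],-1)
    w=(p-t)@R; w[z==0]=np.nan; return w
def ray(d,u,v,h):
    R,t,K=cam(d); r=R.T@np.linalg.inv(K)@[u,v,1]; c=-R.T@t
    return c+r*(h-c[2])/r[2]
def proj(d,P):
    R,t,K=cam(d); return cv2.projectPoints(np.atleast_2d(P).astype(float),R,t,K,None)[0][:,0]
E
python3 - <<'E'
import numpy as np,cv2
from h import *
for n,box in(("top",(200,130,430,310)),("side",(180,120,420,360))):
    d=dict(np.load(n+"0.npz")); w=cloud(d); x0,y0,x1,y1=box
    im=cv2.resize(d["pixels"][y0:y1,x0:x1],None,fx=3.3 if n=="top" else 2.5,fy=3.3 if n=="top" else 2.5,interpolation=cv2.INTER_CUBIC)
    cv2.imwrite(f"pics/{n}_z.png",np.clip(im*1.0+20,0,255).astype(np.uint8))
    # dark blobs
    m=((d["pixels"].max(2)<70)&(w[...,2]>.01)&(w[...,2]<.2)&(w[...,0]>.2)).astype(np.uint8)
    m[:y0]=0;m[y1:]=0;m[:,:x0]=0;m[:,x1:]=0
    k,l,s,c=cv2.connectedComponentsWithStats(m)
    for i in range(1,k):
        if s[i,4]>40:
            p=w[l==i]; print(n,c[i].round(),s[i,4],"med",np.median(p,0).round(3),"lo",np.percentile(p,3,0).round(3),"hi",np.percentile(p,97,0).round(3))
d=dict(np.load("top0.npz")); w=cloud(d)
# rail head top
m=(abs(w[...,2]-.02)<.004); m[:160]=0;m[205:]=0;m[:,:255]=0;m[:,410:]=0
P=w[m];print(len(P),P.min(0),P.max(0))
f=np.polyfit(P[:,1],P[:,0],1);print(f)
E
```

```text
top [216. 161.] 48 med [0.643 0.417 0.15 ] lo [0.633 0.41  0.142] hi [0.664 0.424 0.156]
top [240. 167.] 396 med [0.632 0.36  0.15 ] lo [0.619 0.305 0.022] hi [0.662 0.391 0.163]
top [314. 223.] 293 med [0.469 0.133 0.029] lo [0.444 0.102 0.014] hi [0.497 0.162 0.152]
top [354. 225.] 321 med [0.466 0.013 0.026] lo [ 0.441 -0.027  0.013] hi [0.492 0.039 0.145]
top [265. 231.] 330 med [0.443 0.282 0.035] lo [0.418 0.254 0.021] hi [0.472 0.32  0.146]
top [402. 235.] 359 med [ 0.435 -0.138  0.027] lo [ 0.407 -0.171  0.013] hi [ 0.467 -0.111  0.145]
top [205. 249.] 65 med [0.389 0.485 0.012] lo [0.364 0.465 0.01 ] hi [0.408 0.496 0.016]
top [205. 260.] 46 med [0.351 0.479 0.012] lo [0.339 0.468 0.01 ] hi [0.372 0.495 0.016]
top [279. 282.] 258 med [0.294 0.237 0.026] lo [0.253 0.215 0.013] hi [0.318 0.261 0.146]
side [319. 162.] 545 med [0.636 0.357 0.083] lo [0.619 0.303 0.021] hi [0.663 0.385 0.162]
side [264. 177.] 106 med [0.444 0.284 0.131] lo [0.431 0.279 0.113] hi [0.461 0.29  0.147]
side [390. 180.] 127 med [0.822 0.241 0.044] lo [0.81  0.231 0.023] hi [0.841 0.262 0.048]
side [222. 185.] 73 med [0.372 0.473 0.012] lo [0.343 0.462 0.01 ] hi [0.406 0.492 0.014]
side [266. 208.] 481 med [0.439 0.276 0.035] lo [0.417 0.249 0.013] hi [0.469 0.306 0.096]
side [369. 190.] 45 med [0.755 0.248 0.017] lo [0.746 0.242 0.011] hi [0.77  0.259 0.026]
side [301. 230.] 922 med [0.466 0.118 0.077] lo [ 0.444 -0.     0.014] hi [0.493 0.144 0.152]
side [210. 220.] 346 med [0.283 0.231 0.078] lo [0.27  0.216 0.026] hi [0.31  0.247 0.142]
side [212. 244.] 183 med [0.277 0.222 0.017] lo [0.247 0.21  0.01 ] hi [0.31  0.234 0.021]
side [320. 276.] 635 med [ 0.459 -0.006  0.027] lo [ 0.44  -0.032  0.014] hi [0.49  0.031 0.087]
side [343. 329.] 1075 med [ 0.432 -0.156  0.028] lo [ 0.408 -0.182  0.014] hi [ 0.463 -0.124  0.144]
1007 [ 0.5693193  -0.15234285  0.01601071] [0.65011241 0.32552245 0.02399415]
[0.11924183 0.59770427]
```

View pics/side_z.png

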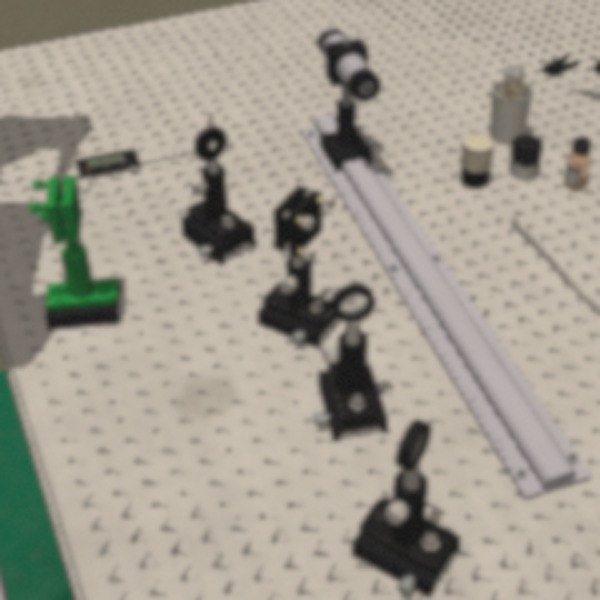

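View pics/top_z.png

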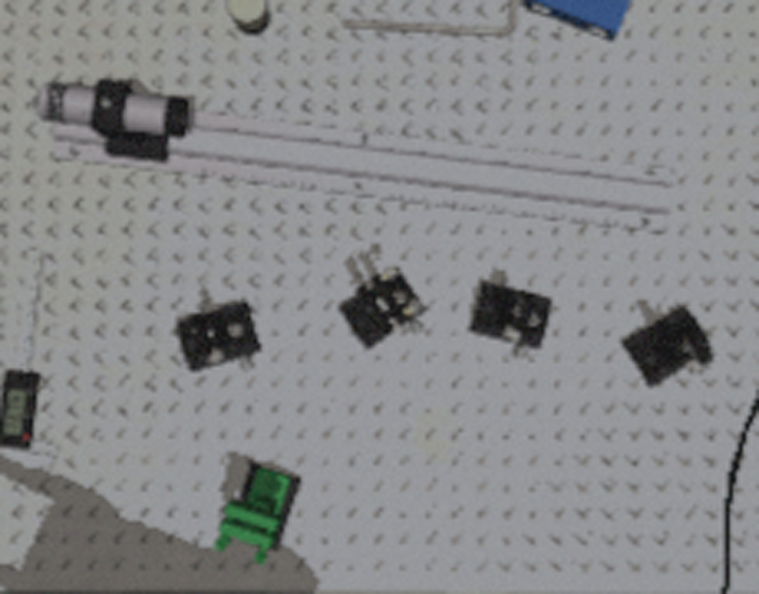

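From left to right (+y to −y), the mounts are the iris (small hole and lever), the mirror and two lenses. I still need exact yaws, and which way the mirror faces, so I'll use the wrist camera.

```bash
cat >> h.py <<'E'
def go(st,pos,yaw_y=None):
    """deltas (cm, rad) in tool axes to TCP pos with tool down & tool-y heading yaw_y (mod pi)"""
    from scipy.spatial.transform import Rotation as Ro
    q=st["ee_rot"]; R=Ro.from_quat([q[1],q[2],q[3],q[0]]); M=R.as_matrix()
    cur=np.arctan2(M[1,1],M[0,1])
    out=[]
    for k in ((0,1) if yaw_y is not None else (0,)):
        a=cur if yaw_y is None else yaw_y+k*np.pi
        y=np.array([np.cos(a),np.sin(a),0]);x=np.array([0,0,-1.])
        T=np.column_stack([x,y,np.cross(x,y)])
        out.append(((M.T@(np.asarray(pos)-st["position"])*100).round(2).tolist(),Ro.from_matrix(M.T@T).as_rotvec().round(3).tolist()))
    print("yaw now",round(np.degrees(cur),1),"q6",st["qpos"][5].round(2)); [print(o) for o in out]
E
python3 - <<'E'
from rig import manip
from h import *
d=manip.get_image("wrist");R,t,K=cam(d);print(K[0,0],"cam",-R.T@t,"axis",R[2],"xright",R[0])
go(manip.get_state(),[.36,.08,.38],np.pi/2)
E
```

```text
283.8735606601989 cam [0.10865203 0.57078526 0.37206155] axis [ 0.28078043 -0.0950007  -0.95505875] xright [ 0.31413791  0.94937508 -0.00208105]
yaw now 71.7 q6 -0.12
([-14.89, -38.57, 31.66], [-0.32, -0.0, 0.001])
([-14.89, -38.57, 31.66], [2.822, 0.002, 0.001])
```

```bash
python3 -m creep '{"delta_pos":[[-7,-2,2],[-14.9,-38.6,31.7],[-14.9,-38.6,31.7],[-14.9,-38.6,31.7],[-14.9,-38.6,31.7],[-14.9,-38.6,31.7],[-14.9,-38.6,31.7],[-14.9,-38.6,31.7],[-14.9,-38.6,31.7],[-14.9,-38.6,31.7]],"dr":[[-0.1,0,0],[-0.32,0,0],[-0.32,0,0],[-0.32,0,0],[-0.32,0,0],[-0.32,0,0],[-0.32,0,0],[-0.32,0,0],[-0.32,0,0],[-0.32,0,0]]}' 1 60
python3 -m creep '{"delta_pos":[[0,0,0],[0,0,0],[0,0,0],[0,0,0],[0,0,0]],"dr":[[0,0,0],[0,0,0],[0,0,0],[0,0,0],[0,0,0]]}'
python3 - <<'E'
from rig import manip
from h import *
d=manip.get_image("wrist");np.savez("w1.npz",**d);cv2.imwrite("pics/w1.png",d["pixels"])
print(manip.get_state()["position"])
E
```

```text
clock: 1.15
position: [0.3458, 0.1161, 0.3721]
ee_rot: [0.707, -0.0, 0.707, 0.0]
contact_force: [1.9, 0.2, -0.7]
width: 0.0855
clock: 1.65
position: [0.3452, 0.1191, 0.3713]
ee_rot: [0.707, -0.001, 0.707, 0.001]
contact_force: [-0.0, -0.3, 0.1]
width: 0.0854
[0.3452865  0.11901837 0.37137556]
```

View pics/w1.png

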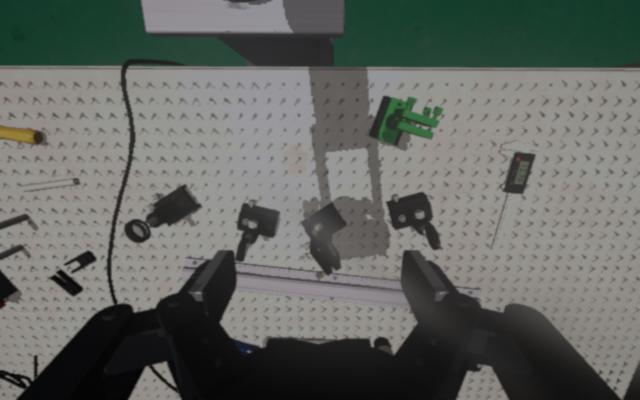

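The wrist view shows the mounts at (178,205), (258,218), (325,230) and (412,210), upside down relative to the top view. I'll fit their carrier rectangles from the depth data and zoom in on the mirror.

```bash
python3 - <<'E'
from h import *
D={n:dict(np.load(f)) for n,f in(("top","top0.npz"),("side","side0.npz"),("w","w1.npz"))}
C={"iris":(.443,.280),"mirror":(.469,.131),"lensA":(.465,.005),"lensB":(.436,-.143)}
for k,c in C.items():
  allp=[]
  for n,d in D.items():
    w=cloud(d);near=np.hypot(w[...,0]-c[0],w[...,1]-c[1])<.06
    dark=d["pixels"].max(2)<80
    h=.036 if k=="iris" else .027
    P=w[near&dark&(abs(w[...,2]-h)<.005)]
    hi=w[near&(w[...,2]>.115)&(w[...,2]<.17)]
    P=P[:,:2]; allp.append(P)
    if len(P)>20:
      r=cv2.minAreaRect((P*1000).astype(np.float32)); print(k,n,len(P),"ctr",np.round(r[0],1),"size",np.round(r[1],1),"ang",round(r[2],1), end=" | ")
    if len(hi)>8:
      m=hi.mean(0); u,s,v=np.linalg.svd(hi[:,:2]-m[:2]); r2=cv2.minAreaRect((hi[:,:2]*1000).astype(np.float32)); print("hi",len(hi),np.round(r2[0],1),np.round(r2[1],1),round(r2[2],1),"pc ang",round(np.degrees(np.arctan2(v[0,1],v[0,0])),1))
    else: print()
  r=cv2.minAreaRect((np.vstack(allp)*1000).astype(np.float32)); print("  ALL ctr",np.round(r[0],1),np.round(r[1],1),round(r[2],1))
d=D["w"];a=cv2.resize(d["pixels"][180:290,120:450],(800,267),interpolation=cv2.INTER_CUBIC)
b=cv2.resize(D["side"]["pixels"][185:265,240:340],(400,320),interpolation=cv2.INTER_CUBIC)
im=np.zeros((590,800,3),np.uint8);im[:267]=a;im[268:588,:400]=b
cv2.imwrite("pics/z2.png",np.clip(im*1.8+15,0,255).astype(np.uint8))
# rail edges: cross-section of head-level points in w
for n in("top","w"):
  w=cloud(D[n]);P=w[(abs(w[...,2]-.020)<.0025)&(D[n]["pixels"].min(2)>90)&(abs(w[...,0]-.597-.12*w[...,1])<.03)&(w[...,1]<.29)&(w[...,1]>-.2)]
  f=np.polyfit(P[:,1],P[:,0],1);res=P[:,0]-np.polyval(f,P[:,1]);print(n,len(P),f,np.percentile(res,[2,98]),"yrange",np.percentile(P[:,1],[0.5,99.5]))
E
```

```text
iris top 122 ctr [446.4 288.8] size [37.  69.4] ang 19.4 | hi 52 [444.5 288.4] [37.8  8.1] 19.2 pc ang -162.5
iris side 129 ctr [444.8 285.2] size [33.1 68.1] ang 18.7 | hi 151 [444.8 287. ] [38.1 10.9] 19.5 pc ang -164.3
iris w 411 ctr [445.7 288.6] size [32.9 68.1] ang 16.3 | hi 280 [445.5 289.5] [39.   8.5] 16.7 pc ang 12.6
  ALL ctr [446.5 287.7] [38.  71.8] 18.9
mirror top 105 ctr [471.6 130.6] size [36.8 68.3] ang 28.5 | hi 144 [475.2 124.9] [47.7 38.4] 36.3 pc ang -142.2
mirror side 181 ctr [472.3 127.4] size [33.6 67.4] ang 35.7 | hi 377 [476.  122.8] [49.9 40.6] 33.0 pc ang -158.6
mirror w 324 ctr [471.7 132.4] size [32.  68.7] ang 34.0 | hi 877 [476.9 125.4] [48.5 39.9] 34.6 pc ang 33.8
  ALL ctr [471.6 130.4] [37.5 72.9] 29.4
lensA top 127 ctr [465.7   6.2] size [70.  31.6] ang 76.1 | hi 52 [465.3   6.1] [10.2 34.9] 76.8 pc ang 168.5
lensA side 186 ctr [465.8   3.3] size [69.9 32.2] ang 76.9 | hi 208 [466.4   4.7] [12.6 35.1] 78.3 pc ang 164.2
lensA w 416 ctr [467.1   7.7] size [69.5 33.4] ang 74.4 | hi 221 [466.4   7.3] [10.2 34.7] 75.8 pc ang -9.5
  ALL ctr [466.3   5.5] [74.  34.3] 74.9
lensB top 130 ctr [ 438.3 -143. ] size [37.9 70.6] ang 32.4 | hi 60 [ 436.4 -145.2] [34.  11.1] 29.6 pc ang -150.5
lensB side 363 ctr [ 437.7 -148.3] size [34.7 67.6] ang 31.3 | hi 194 [ 436.7 -147. ] [35.6 10.5] 31.1 pc ang -154.6
lensB w 343 ctr [ 436.1 -142. ] size [31.9 66.2] ang 31.2 | hi 450 [ 437.6 -144.4] [35.3 12.1] 31.5 pc ang 31.4
  ALL ctr [ 438.5 -144.6] [39.1 73.3] 32.2
top 659 [0.11995509 0.5979087 ] [-0.01322628  0.0128655 ] yrange [-0.14729954  0.28660553]
w 1559 [0.12304179 0.5984158 ] [-0.01178816  0.01176153] yrange [-0.14834396  0.28838429]
```

View pics/z2.png

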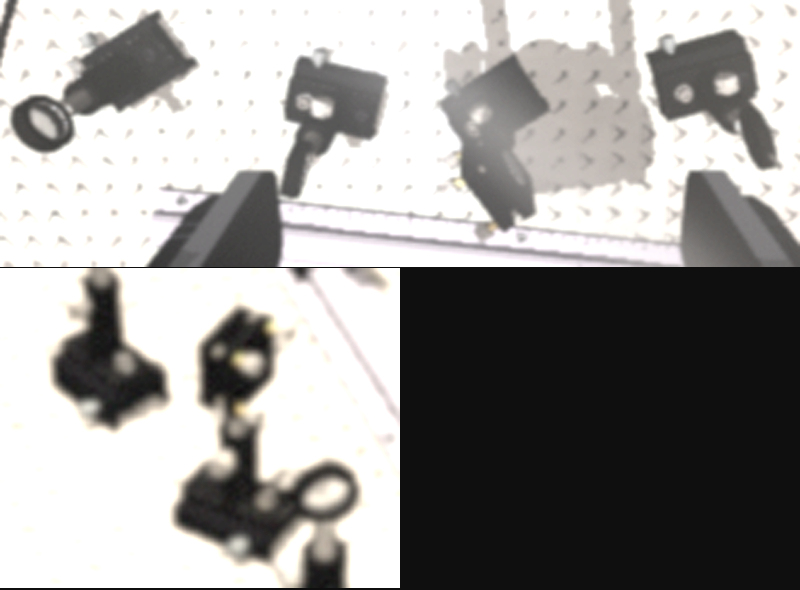

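```bash
cat >> h.py <<'E'
DR=np.array([-.1206,-.9927]); LN=np.array([.9927,-.1206])  # rail x heading, and rail -y.. lateral
P0=np.array([.5982,0])
E
python3 - <<'E'
from h import *
from rig import manip
D={n:dict(np.load(f)) for n,f in(("top","top0.npz"),("side","side0.npz"),("w","w1.npz"))}
for n,d in D.items():
  w=cloud(d);s=(w[...,:2]-P0)@DR;l=(w[...,:2]-P0)@LN
  las=(abs(l)<.025)&(w[...,2]>.115)&(w[...,2]<.18)&(s<-.2); 
  if las.sum(): print(n,"laser front s",np.percentile(s[las],[95,98,99.5]),"lat med",np.median(l[las]))
  hd=(abs(l)<.010)&(abs(w[...,2]-.02)<.004)&(s>0); print(n,"end s",np.percentile(s[hd],[98,99.7]))
  c=np.array([.4717,.1305]);q=w[...,:2]-c;a=np.radians(-55.5);
  u=q@[np.cos(a),np.sin(a)];v=q@[-np.sin(a),np.cos(a)]
  m=(w[...,2]>.09)&(w[...,2]<.17)&(abs(u)<.05)&(abs(v)<.05)
  hist=np.histogram(u[m]*1000,np.arange(-40,45,5))[0];print(n,"along own x",hist,"v",np.percentile(v[m],[3,97]))
  for lo in(10,-30): print("  col near",lo,d["pixels"][m&(u>lo/1000)&(u<(lo+25)/1000)].mean(0) if (m&(u>lo/1000)&(u<(lo+25)/1000)).any() else None)
go(manip.get_state(),[.4717,.1305,.25],np.radians(34.5))
E
```

```text
top laser front s [-0.30983092 -0.30762426 -0.30726721] lat med -0.002951361256025601
top end s [0.71358313 0.71660087]
top along own x [ 0  0  0  0  0 14 30 19 22 31 15 11 11  4  0  0] v [-0.02262172  0.02168957]
  col near 10 [65.14634146 71.36585366 73.41463415]
  col near -30 [15.5        15.97727273 16.31818182]
side laser front s [-0.30618248 -0.30505001 -0.30427589] lat med -0.007085373507904086
side end s [0.15262101 0.25478355]
side along own x [  0   0   0   0   0   7  54  93  12  59 169  13  30  32   0   0] v [-0.02459078  0.01997293]
  col near 10 [49.30737705 56.72131148 60.9057377 ]
  col near -30 [74.1147541  81.16393443 86.40983607]
w laser front s [-0.36657677 -0.36627837 -0.36610285] lat med 0.01283773342800899
w end s [0.47156546 0.47302064]
w along own x [  0   0   0   0   0 269 134  57 185 150  57  55  68  26   0   0] v [-0.02236358  0.02268981]
  col near 10 [ 95.86893204 100.20873786 103.55825243]
  col near -30 [67.32009926 67.97022333 69.5483871 ]
yaw now 90.2 q6 -1.43
([12.13, 1.1, 12.65], [0.972, -0.001, 0.0])
([12.13, 1.1, 12.65], [-2.17, -0.0, -0.001])
```

```bash
python3 -m creep '{"delta_pos":[[3,0,3],[7,0.5,7],[11,1,11],[12.1,1.1,12.6],[12.1,1.1,12.6],[12.1,1.1,12.6],[12.1,1.1,12.6],[12.1,1.1,12.6],[12.1,1.1,12.6]],"dr":[[0.14,0,0],[0.28,0,0],[0.42,0,0],[0.56,0,0],[0.7,0,0],[0.84,0,0],[0.972,0,0],[0.972,0,0],[0.972,0,0]]}' 1 60
python3 - <<'E'
from h import *
from rig import manip
d=manip.get_image("wrist");cv2.imwrite("pics/w2.png",d["pixels"])
go(manip.get_state(),[.4717,.1305,.106],np.radians(34.5))
E
```

```text
clock: 2.6
position: [0.4716, 0.1296, 0.2505]
ee_rot: [0.626, 0.329, 0.626, -0.329]
contact_force: [-0.6, -0.5, -0.1]
width: 0.0854
yaw now 34.5 q6 -0.48
([14.46, 0.06, -0.08], [0.0, -0.0, -0.0])
([14.46, 0.06, -0.08], [-3.141, 0.0, -0.0])
```

View pics/w2.png

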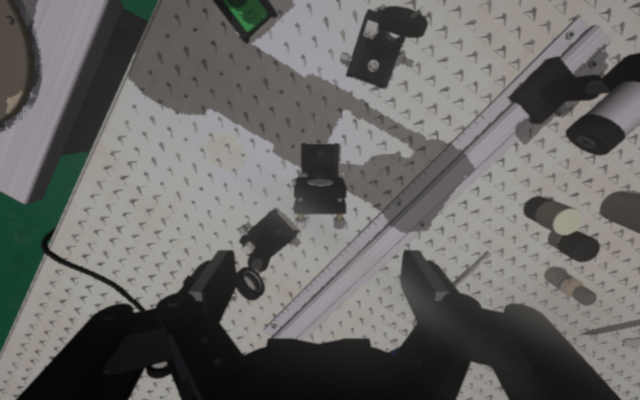

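Mirror is centred and square between the jaws at (320,185), with the adjusters at (300–340,215) on the back. I'll descend and grip it.

```bash
python3 -m creep '{"delta_pos":[[3.5,0,0],[7,0,0],[10.5,0,0],[13,0,0],[14.5,0,0],[14.5,0,0]],"dr":[[0,0,0],[0,0,0],[0,0,0],[0,0,0],[0,0,0],[0,0,0]]}' 1 60
python3 -m creep '{"delta_pos":[[0,0,0],[0,0,0],[0,0,0],[0,0,0],[0,0,0],[0,0,0],[0,0,0],[0,0,0]],"dr":[[0,0,0],[0,0,0],[0,0,0],[0,0,0],[0,0,0],[0,0,0],[0,0,0],[0,0,0]]}' -1 60
python3 - <<'E'
from h import *
from rig import manip
s=manip.get_state();go(s,[.4717,.1305,.156]);go(s,[.5870,-.0923,.156],np.radians(-6.93));go(s,[.597,0.03,.156])
E
```

```text
clock: 3.25
position: [0.47, 0.1289, 0.1037]
ee_rot: [0.624, 0.329, 0.627, -0.331]
contact_force: [0.6, 0.6, -0.5]
width: 0.085
clock: 4.05
position: [0.4729, 0.1292, 0.1072]
ee_rot: [0.626, 0.331, 0.624, -0.33]
contact_force: [-0.8, 1.2, 6.8]
width: 0.0474
yaw now 34.3 q6 -0.47
([-4.88, -0.01, -0.17], [-0.0, 0.001, -0.003])
yaw now 34.3 q6 -0.47
([-4.86, -3.05, 24.73], [0.72, 0.0, -0.003])
([-4.86, -3.05, 24.73], [-2.422, 0.004, 0.0])
yaw now 34.3 q6 -0.47
([-4.85, 4.67, 15.2], [-0.0, 0.001, -0.003])
```

```bash
python3 -m creep '{"delta_pos":[[-2,0,0],[-4.9,0,0],[-4.9,1.5,4],[-4.9,3,8],[-4.9,4.5,12],[-4.9,4.7,15.2],[-4.9,2.7,18],[-4.9,0,21],[-4.9,-2,23.5],[-4.9,-3.05,24.7]],"dr":[[0,0,0],[0,0,0],[0.1,0,0],[0.2,0,0],[0.3,0,0],[0.4,0,0],[0.5,0,0],[0.6,0,0],[0.7,0,0],[0.72,0,0]]}' -1 60
python3 -m creep '{"delta_pos":[[0,0,0],[0,0,0],[0,0,0],[0,0,0]],"dr":[[0,0,0],[0,0,0],[0,0,0],[0,0,0]]}'
cat > look.py <<'E'
import sys
from h import *
from rig import manip
n=sys.argv[1];tx,ty,a=map(float,sys.argv[2:5])
D={}
for c in("wrist","side","top"):
    D[c]=manip.get_image(c); np.savez(f"{n}_{c}.npz",**D[c])
s=manip.get_state();print(s["position"],s["width"],s["contact_force"].round(1))
p=s["position"][:2]
for c,d in D.items():
    w=cloud(d);near=np.hypot(w[...,0]-p[0],w[...,1]-p[1])<.055
    dark=d["pixels"].max(2)<80; z=s["position"][2]-.106
    P=w[near&dark&(w[...,2]>z+.018)&(w[...,2]<z+.045)]
    if len(P)>30:
        r=cv2.minAreaRect((P[:,:2]*1000).astype(np.float32));print(c,len(P),"ctr",np.round(r[0],1),np.round(r[1],1),round(r[2],1),"z pct",np.percentile(P[:,2],[5,50,95]).round(4))
go(s,[tx,ty,s["position"][2]],np.radians(a))
E
python3 look.py m1 .587 -.0923 -6.93
```

```text
clock: 5.05
position: [0.5849, -0.0951, 0.1534]
ee_rot: [-0.468, -0.529, -0.468, 0.531]
contact_force: [-0.1, 0.4, -5.7]
width: 0.0474
clock: 5.45
position: [0.5859, -0.0909, 0.1545]
ee_rot: [0.469, 0.529, 0.47, -0.529]
contact_force: [0.0, 0.2, -5.4]
width: 0.0472
[ 0.58598066 -0.09142853  0.15461134] 0.04702148662347486 [-0.1  0.1 -6.2]
wrist 1575 ctr [588.1 -77.5] [50.1 31.8] 83.2 z pct [0.0723 0.074  0.0863]
side 331 ctr [586.  -91.3] [68.2 47.8] 84.6 z pct [0.0676 0.0746 0.0898]
top 111 ctr [583.7 -69.5] [33.8 38. ] 82.0 z pct [0.0684 0.0733 0.0822]
yaw now -6.9 q6 -0.15
([-0.0, 0.11, 0.07], [0.001, -0.0, -0.0])
([-0.0, 0.11, 0.07], [-3.14, 0.0, -0.0])
```

```bash
python3 -m creep '{"delta_pos":[[1.0,0.1,0.05],[2,0.1,0.05],[2.5,0.1,0.05],[2.8,0.1,0.05],[3.1,0.1,0.05],[3.4,0.1,0.05],[3.6,0.1,0.05],[3.75,0.1,0.05],[3.75,0.1,0.05]],"dr":[[0,0,0],[0,0,0],[0,0,0],[0,0,0],[0,0,0],[0,0,0],[0,0,0],[0,0,0],[0,0,0]]}'
python3 look.py m2 .587 -.0923 -6.93
```

```text
clock: 6.5
position: [0.5869, -0.0929, 0.1177]
ee_rot: [0.469, 0.529, 0.469, -0.529]
contact_force: [-0.6, 0.7, -2.6]
width: 0.0471
[ 0.58697775 -0.09284377  0.11768913] 0.047446625825638196 [-1.2  1.7 -0.5]
wrist 1572 ctr [589.3 -78.4] [47.7 32. ] 83.0 z pct [0.0356 0.0371 0.0496]
side 319 ctr [586.2 -93.3] [68.7 47.1] 79.7 z pct [0.0302 0.0377 0.053 ]
top 105 ctr [589.5 -72.3] [34.7 45.1] 81.8 z pct [0.0307 0.0366 0.0448]
yaw now -6.9 q6 -0.15
([0.0, -0.0, -0.05], [-0.0, -0.0, -0.001])
([0.0, -0.0, -0.05], [3.142, -0.001, 0.0])
```

It's seated: carrier top is at 37 mm (10 + 27) and contact has begun. I'll release, retreat and compute the iris move.

```bash
python3 -m creep '{"delta_pos":[[0.05,0,0],[0.05,0,0],[0.05,0,0],[0.05,0,0],[-3,0,0],[-7,0,0],[-11,0,0],[-14,0,0]],"dr":[[0,0,0],[0,0,0],[0,0,0],[0,0,0],[0,0,0],[0,0,0],[0,0,0],[0,0,0]]}' 1 60
python3 - <<'E'
from h import *
from rig import manip
s=manip.get_state();go(s,[.445,.288,.25],np.radians(18));
d=manip.get_image("side");w=cloud(d);near=np.hypot(w[...,0]-.587,w[...,1]+.0923)<.06
for lo,hi in((.03,.045),(.115,.17)):
  P=w[near&(d["pixels"].max(2)<80)&(w[...,2]>lo)&(w[...,2]<hi)]
  r=cv2.minAreaRect((P[:,:2]*1000).astype(np.float32));print(np.round(r[0],1),np.round(r[1],1),round(r[2],1),np.percentile(P[:,2],[5,50,99]).round(4))
E
```

```text
clock: 7.45
position: [0.5876, -0.0931, 0.26]
ee_rot: [0.47, 0.53, 0.468, -0.529]
contact_force: [0.6, -0.5, 0.1]
width: 0.0851
yaw now -6.9 q6 -0.15
([0.92, -18.76, -36.11], [-0.435, 0.001, -0.003])
([0.92, -18.76, -36.11], [2.706, -0.004, -0.002])
[578.1 -96.3] [40.5 71.3] 25.9 [0.031  0.0371 0.0435]
[585.7 -99.1] [39.3 49.1] 83.2 [0.1201 0.1499 0.1631]
```

```bash
python3 -m creep '{"delta_pos":[[0,-1.8,-3.5],[0,-4,-8],[0.9,-6,-12],[0.9,-8.1,-16],[0.9,-10.1,-20],[0.9,-12.2,-24],[0.9,-14.2,-28],[0.9,-16.5,-32],[0.9,-18.8,-36.1],[0.9,-18.8,-36.1]],"dr":[[0,0,0],[-0.1,0,0],[-0.2,0,0],[-0.3,0,0],[-0.435,0,0],[-0.435,0,0],[-0.435,0,0],[-0.435,0,0],[-0.435,0,0],[-0.435,0,0]]}' 1 60
python3 -m creep '{"delta_pos":[[0,0,0],[0,0,0],[0,0,0]],"dr":[[0,0,0],[0,0,0],[0,0,0]]}'
python3 - <<'E'
from h import *
from rig import manip
d=manip.get_image("wrist");cv2.imwrite("pics/w3.png",d["pixels"])
w=cloud(d)
P=w[(np.hypot(w[...,0]-.445,w[...,1]-.288)<.04)&(w[...,2]>.115)&(w[...,2]<.17)]
r=cv2.minAreaRect((P[:,:2]*1000).astype(np.float32));print(np.round(r[0],1),np.round(r[1],1),round(r[2],1))
go(manip.get_state(),[.445,.288,.106],np.radians(18))
E
```

```text
clock: 8.5
position: [0.4412, 0.293, 0.2481]
ee_rot: [0.572, 0.415, 0.574, -0.413]
contact_force: [0.5, -0.6, -0.1]
width: 0.0854
clock: 8.8
position: [0.4445, 0.2869, 0.2481]
ee_rot: [0.572, 0.416, 0.571, -0.416]
contact_force: [0.2, -0.7, -0.4]
width: 0.0857
[446.3 289.4] [37.3  8.7] 16.9
yaw now 17.9 q6 0.13
([14.21, 0.08, -0.09], [-0.002, 0.0, -0.0])
([14.21, 0.08, -0.09], [3.139, -0.0, -0.0])
```

View pics/w3.png

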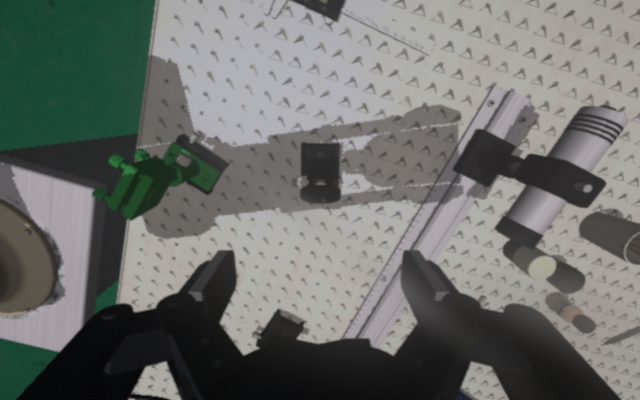

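Iris at (321,180), centred and square. I'll descend and grip it.

```bash
python3 -m creep '{"delta_pos":[[3.5,0.1,0],[7,0.1,0],[10.5,0.1,0],[13,0.1,0],[14.2,0.1,-0.1],[14.2,0.1,-0.1],[14.2,0.1,-0.1]],"dr":[[0,0,0],[0,0,0],[0,0,0],[0,0,0],[0,0,0],[0,0,0],[0,0,0]]}' 1 60
python3 -m creep '{"delta_pos":[[0,0,0],[0,0,0],[0,0,0],[0,0,0],[0,0,0],[0,0,0],[0,0,0],[0,0,0]],"dr":[[0,0,0],[0,0,0],[0,0,0],[0,0,0],[0,0,0],[0,0,0],[0,0,0],[0,0,0]]}' -1 60
python3 - <<'E'
from h import *
from rig import manip
s=manip.get_state();go(s,[.45,.106,.156]);go(s,[.6111,.1062,.156],np.radians(-6.93))
E
```

```text
clock: 9.55
position: [0.4456, 0.2894, 0.107]
ee_rot: [0.572, 0.416, 0.572, -0.415]
contact_force: [-0.5, -0.1, 1.1]
width: 0.0855
clock: 10.35
position: [0.4453, 0.2898, 0.1072]
ee_rot: [0.572, 0.416, 0.572, -0.415]
contact_force: [0.8, 0.4, 6.0]
width: 0.0368
yaw now 18.0 q6 0.13
([-4.9, -5.22, 17.63], [0.0, -0.0, -0.002])
yaw now 18.0 q6 0.13
([-4.86, 10.11, 22.59], [0.435, -0.001, -0.002])
([-4.86, 10.11, 22.59], [-2.706, 0.003, -0.001])
```

```bash
python3 -m creep '{"delta_pos":[[-2,0,0],[-4.9,0,0],[-4.9,0.5,4],[-4.9,1.5,8],[-4.9,3,12],[-4.9,5,16],[-4.9,7.5,19.5],[-4.9,9.5,21.8],[-4.9,10.1,22.6],[-4.9,10.1,22.6]],"dr":[[0,0,0],[0,0,0],[0.05,0,0],[0.12,0,0],[0.2,0,0],[0.28,0,0],[0.36,0,0],[0.435,0,0],[0.435,0,0],[0.435,0,0]]}' -1 60
python3 -m creep '{"delta_pos":[[0,0,0],[0,0,0],[0,0,0]],"dr":[[0,0,0],[0,0,0],[0,0,0]]}'
python3 look.py i1 .6111 .1062 -6.93
```

```text
clock: 11.35
position: [0.6103, 0.1045, 0.1532]
ee_rot: [-0.468, -0.529, -0.469, 0.531]
contact_force: [-1.3, -0.4, -5.5]
width: 0.0366
clock: 11.65
position: [0.609, 0.1066, 0.1551]
ee_rot: [-0.469, -0.529, -0.47, 0.529]
contact_force: [0.2, 0.1, -5.6]
width: 0.0362
[0.60979393 0.10629582 0.15539923] 0.036564517681796485 [-0.5 -0.6 -5.8]
wrist 3122 ctr [609.6 109.7] [69.2 49.4] 81.9 z pct [0.0726 0.0822 0.0866]
side 355 ctr [605.8 107.5] [72.3 56.8] 81.4 z pct [0.0698 0.0782 0.0906]
top 119 ctr [597.8 110.4] [70.1 29.3] 82.2 z pct [0.0711 0.0795 0.0857]
yaw now -6.9 q6 0.18
([0.0, 0.13, -0.01], [0.001, -0.0, -0.0])
([0.0, 0.13, -0.01], [-3.141, 0.0, -0.0])
```

```bash
python3 -m creep '{"delta_pos":[[1.0,0.13,0.1],[2,0.13,0.1],[2.5,0.13,0.1],[2.8,0.13,0.1],[3.1,0.13,0.1],[3.4,0.13,0.1],[3.6,0.13,0.1],[3.8,0.13,0.1],[3.8,0.13,0.1]],"dr":[[0,0,0],[0,0,0],[0,0,0],[0,0,0],[0,0,0],[0,0,0],[0,0,0],[0,0,0],[0,0,0]]}'
python3 look.py i2 .6111 .1062 -6.93
```

```text
clock: 12.7
position: [0.6119, 0.105, 0.1181]
ee_rot: [0.469, 0.53, 0.469, -0.529]
contact_force: [-0.3, 1.2, 0.8]
width: 0.0366
[0.61187487 0.10487738 0.11810712] 0.036360857454062756 [-1.3  1.7  1.4]
wrist 3130 ctr [612.5 107.9] [69.  49.5] 81.7 z pct [0.0357 0.0453 0.0495]
side 343 ctr [610.4 103.5] [70.9 50.9] 81.8 z pct [0.032  0.0416 0.0522]
top 106 ctr [599.4 106.1] [69.4 31.5] 87.6 z pct [0.0335 0.0417 0.0497]
yaw now -6.9 q6 0.18
([-0.0, -0.09, -0.12], [-0.0, -0.001, -0.001])
([-0.0, -0.09, -0.12], [3.142, -0.002, 0.001])
```

```bash
python3 -m creep '{"delta_pos":[[0.05,0,0],[0.05,0,0],[0.05,0,0],[0.05,0,0],[-3,0,0],[-7,0,0],[-11,0,0],[-14,0,0]],"dr":[[0,0,0],[0,0,0],[0,0,0],[0,0,0],[0,0,0],[0,0,0],[0,0,0],[0,0,0]]}' 1 60
python3 - <<'E'
from h import *
from rig import manip
s=manip.get_state();go(s,[.4663,.0063,.25],np.radians(-13.5));
E
```

```text
clock: 13.65
position: [0.6122, 0.1044, 0.2599]
ee_rot: [0.47, 0.53, 0.468, -0.528]
contact_force: [0.6, 0.4, -0.3]
width: 0.0857
yaw now -6.9 q6 0.18
([0.94, -13.3, 11.5], [0.115, -0.001, -0.003])
([0.94, -13.3, 11.5], [-3.027, 0.005, -0.001])
```

```bash
python3 -m creep '{"delta_pos":[[0,-3,2.6],[0,-6,5.2],[0.9,-9,7.8],[0.9,-11.5,10],[0.9,-13.3,11.5],[0.9,-13.3,11.5],[0.9,-13.3,11.5]],"dr":[[0,0,0],[0.05,0,0],[0.115,0,0],[0.115,0,0],[0.115,0,0],[0.115,0,0],[0.115,0,0]]}' 1 60
python3 - <<'E'
from h import *
from rig import manip
d=manip.get_image("wrist");cv2.imwrite("pics/w4.png",d["pixels"])
w=cloud(d)
P=w[(np.hypot(w[...,0]-.466,w[...,1]-.006)<.04)&(w[...,2]>.115)&(w[...,2]<.17)]
r=cv2.minAreaRect((P[:,:2]*1000).astype(np.float32));print(np.round(r[0],1),np.round(r[1],1),round(r[2],1))
go(manip.get_state(),[.4663,.0063,.106],np.radians(-13.5))
E
```

```text
clock: 14.35
position: [0.4661, 0.0063, 0.2485]
ee_rot: [0.438, 0.556, 0.437, -0.555]
contact_force: [-0.6, -0.0, -0.4]
width: 0.0856
[467.7   6.5] [10.5 34.7] 75.8
yaw now -13.5 q6 0.1
([14.24, -0.04, 0.04], [-0.001, -0.001, -0.002])
([14.24, -0.04, 0.04], [3.141, -0.003, 0.001])
```

View pics/w4.png

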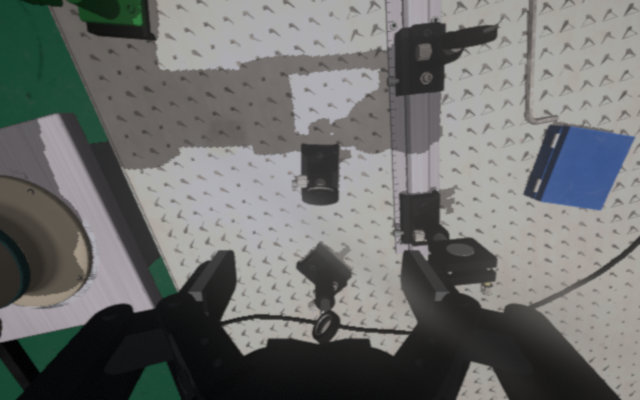

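Iris (420,55) and mirror (430,235) are straight on the rail, and the lens at (320,175) is centred. I'll descend and grip it.

```bash
python3 -m creep '{"delta_pos":[[3.5,0,0],[7,0,0],[10.5,0,0],[13,0,0],[14.2,0,0],[14.2,0,0],[14.2,0,0]],"dr":[[0,0,0],[0,0,0],[0,0,0],[0,0,0],[0,0,0],[0,0,0],[0,0,0]]}' 1 60
python3 -m creep '{"delta_pos":[[0,0,0],[0,0,0],[0,0,0],[0,0,0],[0,0,0],[0,0,0],[0,0,0],[0,0,0]],"dr":[[0,0,0],[0,0,0],[0,0,0],[0,0,0],[0,0,0],[0,0,0],[0,0,0],[0,0,0]]}' -1 60
python3 - <<'E'
from h import *
from rig import manip
s=manip.get_state();go(s,[.466,.19,.156]);go(s,[.6232,.2055,.156],np.radians(-6.93))
E
```

```text
clock: 15.1
position: [0.4667, 0.0068, 0.1061]
ee_rot: [0.438, 0.555, 0.438, -0.555]
contact_force: [-0.2, -0.1, 0.6]
width: 0.0854
clock: 15.9
position: [0.4666, 0.0062, 0.107]
ee_rot: [0.438, 0.556, 0.437, -0.555]
contact_force: [0.9, -0.2, 6.4]
width: 0.0333
yaw now -13.5 q6 0.1
([-4.9, -4.35, -17.85], [0.0, -0.0, -0.003])
yaw now -13.5 q6 0.1
([-4.86, 10.57, -23.04], [-0.115, -0.0, -0.003])
([-4.86, 10.57, -23.04], [3.026, -0.004, 0.0])
```

```bash
python3 -m creep '{"delta_pos":[[-2,0,0],[-4.9,0,0],[-4.9,-1,-4],[-4.9,-2,-8],[-4.9,-3,-12],[-4.9,-4,-16],[-4.9,-3,-19],[-4.9,0,-20],[-4.9,3.5,-21],[-4.9,7,-22]],"dr":[[0,0,0],[0,0,0],[-0.05,0,0],[-0.115,0,0],[-0.115,0,0],[-0.115,0,0],[-0.115,0,0],[-0.115,0,0],[-0.115,0,0],[-0.115,0,0]]}' -1 60
python3 - <<'E'
from h import *
from rig import manip
s=manip.get_state();go(s,[.6232,.2055,.156],np.radians(-6.93))
E
```

```text
clock: 16.9
position: [0.5843, 0.2041, 0.153]
ee_rot: [-0.468, -0.527, -0.47, 0.531]
contact_force: [0.9, 2.0, -5.0]
width: 0.0336
yaw now -6.9 q6 0.34
([-0.32, 3.85, -0.6], [0.001, 0.002, 0.004])
([-0.32, 3.85, -0.6], [-3.14, -0.007, 0.003])
```

```bash
python3 -m creep '{"delta_pos":[[0,2,-0.3],[0,3.6,-0.6],[0,3.6,-0.6],[0,3.6,-0.6],[0,3.6,-0.6],[0,3.6,-0.6]],"dr":[[0,0,0],[0,0,0],[0,0,0],[0,0,0],[0,0,0],[0,0,0]]}' -1 60
python3 look.py a1 .6232 .2055 -6.93
```

```text
clock: 17.5
position: [0.6201, 0.2056, 0.1549]
ee_rot: [-0.469, -0.529, -0.469, 0.53]
contact_force: [0.3, 0.9, -6.1]
width: 0.0333
[0.62093621 0.20557188 0.15545811] 0.0331838503776144 [-0.3  0.5 -6.5]
wrist 1582 ctr [624.7 206. ] [62.2 38.4] 82.3 z pct [0.0721 0.0739 0.0872]
side 212 ctr [618.6 198.4] [70.5 47. ] 84.9 z pct [0.0679 0.0762 0.091 ]
top 106 ctr [610.8 180.4] [36.5 56. ] 58.3 z pct [0.068  0.075  0.0834]
yaw now -6.9 q6 0.33
([0.0, 0.23, -0.02], [0.0, -0.0, -0.0])
([0.0, 0.23, -0.02], [-3.141, 0.0, -0.0])
```

```bash
python3 -m creep '{"delta_pos":[[1.0,0.2,0],[2,0.22,0],[2.5,0.22,0],[2.8,0.22,0],[3.1,0.22,0],[3.4,0.22,0],[3.6,0.22,0],[3.8,0.22,0],[3.8,0.22,0]],"dr":[[0,0,0],[0,0,0],[0,0,0],[0,0,0],[0,0,0],[0,0,0],[0,0,0],[0,0,0],[0,0,0]]}'
python3 look.py a2 .6232 .2055 -6.93
```

```text
clock: 18.55
position: [0.624, 0.2051, 0.1182]
ee_rot: [0.469, 0.53, 0.469, -0.529]
contact_force: [0.1, -1.3, -0.1]
width: 0.0332
[0.62408516 0.20515233 0.11818363] 0.03336528933150539 [-0.7 -1.7  3. ]
wrist 1584 ctr [626.4 201.9] [68.7 44.1] 82.2 z pct [0.0352 0.037  0.0498]
side 184 ctr [620.6 196.3] [71.2 48.3] 58.8 z pct [0.0308 0.0393 0.0531]
top 94 ctr [613.9 180.8] [30.  55.1] 58.3 z pct [0.0306 0.0382 0.0453]
yaw now -6.9 q6 0.33
([-0.0, -0.09, -0.02], [-0.0, -0.0, -0.001])
([-0.0, -0.09, -0.02], [3.142, -0.002, 0.0])
```

```bash
python3 -m creep '{"delta_pos":[[0.05,0,0],[0.05,0,0],[0.05,0,0],[0.05,0,0],[-3,0,0],[-7,0,0],[-11,0,0],[-14,0,0]],"dr":[[0,0,0],[0,0,0],[0,0,0],[0,0,0],[0,0,0],[0,0,0],[0,0,0],[0,0,0]]}' 1 60
python3 - <<'E'
from h import *
from rig import manip
s=manip.get_state();go(s,[.437,-.1447,.25],np.radians(31));
E
```

```text
clock: 19.5
position: [0.6244, 0.2055, 0.26]
ee_rot: [0.469, 0.53, 0.468, -0.528]
contact_force: [0.9, 0.2, -0.2]
width: 0.0854
yaw now -6.9 q6 0.33
([0.91, -14.38, 37.03], [-0.662, -0.0, -0.003])
([0.91, -14.38, 37.03], [2.48, -0.004, 0.0])
```

```bash
python3 -m creep '{"delta_pos":[[0,-1.6,4],[0,-3.2,8],[0.9,-4.8,12],[0.9,-6.4,16],[0.9,-8,20],[0.9,-9.5,24],[0.9,-11,28],[0.9,-12.6,32],[0.9,-14,36],[0.9,-14.4,37]],"dr":[[0,0,0],[-0.1,0,0],[-0.2,0,0],[-0.3,0,0],[-0.4,0,0],[-0.5,0,0],[-0.6,0,0],[-0.662,0,0],[-0.662,0,0],[-0.662,0,0]]}' 1 60
python3 -m creep '{"delta_pos":[[0,0,0],[0,0,0],[0,0,0]],"dr":[[0,0,0],[0,0,0],[0,0,0]]}'
python3 - <<'E'
from h import *
from rig import manip
d=manip.get_image("wrist");cv2.imwrite("pics/w5.png",d["pixels"])
w=cloud(d)
P=w[(np.hypot(w[...,0]-.437,w[...,1]+.1447)<.04)&(w[...,2]>.115)&(w[...,2]<.17)]
r=cv2.minAreaRect((P[:,:2]*1000).astype(np.float32));print(np.round(r[0],1),np.round(r[1],1),round(r[2],1))
go(manip.get_state(),[.437,-.1447,.106],np.radians(31))
E
```

```text
clock: 20.5
position: [0.4345, -0.1476, 0.2484]
ee_rot: [0.615, 0.349, 0.614, -0.35]
contact_force: [-0.5, 0.1, -0.8]
width: 0.0853
clock: 20.8
position: [0.4368, -0.1435, 0.2481]
ee_rot: [0.616, 0.348, 0.616, -0.347]
contact_force: [0.1, 0.8, -0.4]
width: 0.0855
[ 438.1 -144.9] [34.5 10.7] 31.1
yaw now 31.1 q6 -1.01
([14.2, -0.05, 0.13], [0.002, -0.0, -0.001])
([14.2, -0.05, 0.13], [-3.14, 0.001, -0.001])
```

View pics/w5.png

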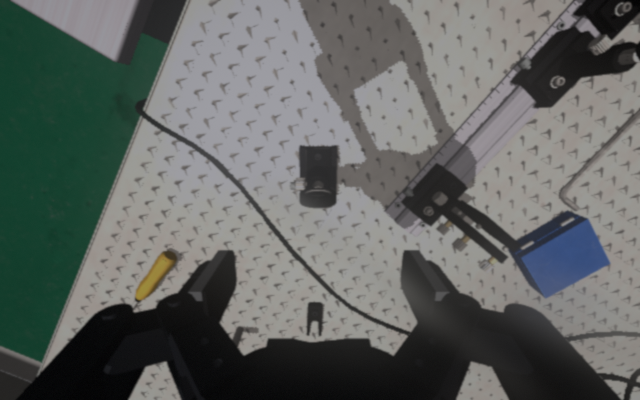

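The second lens is centred at (319,178), and the mirror's adjusters on the rail face away from the laser. I'll descend and grip the lens.

```bash
python3 -m creep '{"delta_pos":[[3.5,0,0],[7,0,0.1],[10.5,0,0.1],[13,0,0.1],[14.2,0,0.1],[14.2,0,0.1],[14.2,0,0.1]],"dr":[[0,0,0],[0,0,0],[0,0,0],[0,0,0],[0,0,0],[0,0,0],[0,0,0]]}' 1 60
python3 -m creep '{"delta_pos":[[0,0,0],[0,0,0],[0,0,0],[0,0,0],[0,0,0],[0,0,0],[0,0,0],[0,0,0]],"dr":[[0,0,0],[0,0,0],[0,0,0],[0,0,0],[0,0,0],[0,0,0],[0,0,0],[0,0,0]]}' -1 60
python3 - <<'E'
from h import *
from rig import manip
s=manip.get_state();go(s,[.45,.0069,.156]);go(s,[.5990,.0069,.156],np.radians(-6.93))
E
```

```text
clock: 21.55
position: [0.4373, -0.1449, 0.1063]
ee_rot: [0.616, 0.348, 0.616, -0.348]
contact_force: [-0.3, 0.3, 0.7]
width: 0.0851
clock: 22.35
position: [0.4373, -0.1456, 0.107]
ee_rot: [0.616, 0.348, 0.615, -0.348]
contact_force: [-1.0, 1.6, 6.2]
width: 0.034
yaw now 31.0 q6 -1.01
([-4.91, 8.95, -12.42], [-0.0, 0.001, -0.001])
yaw now 31.0 q6 -1.01
([-4.88, 21.72, -4.74], [0.662, 0.001, -0.002])
([-4.88, 21.72, -4.74], [-2.48, 0.002, 0.001])
```

```bash
python3 -m creep '{"delta_pos":[[-2,0,0],[-4.9,0,0],[-4.9,2.5,-3.5],[-4.9,5,-7],[-4.9,7.5,-10.4],[-4.9,9.5,-12.1],[-4.9,13,-10],[-4.9,16.5,-7.9],[-4.9,19.5,-6.1],[-4.9,21.7,-4.7]],"dr":[[0,0,0],[0.1,0,0],[0.2,0,0],[0.3,0,0],[0.4,0,0],[0.5,0,0],[0.6,0,0],[0.662,0,0],[0.662,0,0],[0.662,0,0]]}' -1 60
python3 -m creep '{"delta_pos":[[0,0,0],[0,0,0],[0,0,0],[0,0,0]],"dr":[[0,0,0],[0,0,0],[0,0,0],[0,0,0]]}'
python3 look.py b1 .599 .0069 -6.93
```

```text
clock: 23.35
position: [0.5999, 0.007, 0.1533]
ee_rot: [-0.468, -0.529, -0.469, 0.529]
contact_force: [-0.3, -0.0, -5.1]
width: 0.0337
clock: 23.75
position: [0.5969, 0.0066, 0.1545]
ee_rot: [-0.468, -0.529, -0.469, 0.53]
contact_force: [0.4, -0.2, -6.1]
width: 0.0334
[0.59783537 0.00658292 0.15527825] 0.03386495081841175 [ 0.2  0.  -5.5]
wrist 1543 ctr [598.3  14. ] [47. 32.] 82.4 z pct [0.0716 0.0733 0.0869]
side 285 ctr [597.3  -1.4] [70.6 45.5] 74.2 z pct [0.0684 0.0758 0.0906]
yaw now -6.9 q6 0.02
([0.0, 0.11, -0.05], [-0.0, -0.0, -0.0])
([0.0, 0.11, -0.05], [3.141, -0.0, 0.0])
```

```bash
python3 -m creep '{"delta_pos":[[1.0,0.1,0],[2,0.13,0],[2.5,0.13,0],[2.8,0.13,0],[3.1,0.13,0],[3.4,0.13,0],[3.6,0.13,0],[3.8,0.13,0],[3.8,0.13,0]],"dr":[[0,0,0],[0,0,0],[0,0,0],[0,0,0],[0,0,0],[0,0,0],[0,0,0],[0,0,0],[0,0,0]]}'
python3 look.py b2 .599 .0069 -6.93
```

```text
clock: 24.8
position: [0.6, 0.006, 0.1181]
ee_rot: [0.469, 0.529, 0.468, -0.529]
contact_force: [-1.9, -0.8, 0.6]
width: 0.0336
[0.60010774 0.00608559 0.11810765] 0.03350958363311546 [-1.6 -1.8  2.8]
wrist 1553 ctr [600.2   4.9] [67.6 38.6] 88.6 z pct [0.0352 0.037  0.05  ]
side 293 ctr [ 5.977e+02 -1.000e-01] [72.3 48.7] 85.7 z pct [0.0306 0.0389 0.054 ]
yaw now -6.9 q6 0.02
([-0.0, -0.12, -0.07], [0.0, 0.0, -0.001])
([-0.0, -0.12, -0.07], [-3.142, 0.002, 0.001])
```

```bash
python3 -m creep '{"delta_pos":[[0.05,0,0],[0.05,0,0],[0.05,0,0],[0.05,0,0],[-3,0,0],[-7,0,0],[-11,0,0],[-14,0,0],[-18,-4,0],[-22,-8,0]],"dr":[[0,0,0],[0,0,0],[0,0,0],[0,0,0],[0,0,0],[0,0,0],[0,0,0],[0,0,0],[0,0,0],[0,0,0]]}' 1 60
python3 -m creep '{"delta_pos":[[0,-4,0],[0,-8,0],[0,-12,0],[0,-16,0],[0,-16,0],[0,-16,0]],"dr":[[0,0,0],[0,0,0],[0,0,0],[0,0,0],[0,0,0],[0,0,0]]}'
python3 - <<'E'
from h import *
from rig import manip
D={c:manip.get_image(c) for c in("side","top")}
T=[("lens",.1,.037),("iris",.2,.046),("lens",.3,.037),("mirror",.4,.037)]
for c,d in D.items():
  w=cloud(d);s=(w[...,:2]-P0)@DR+.307;l=(w[...,:2]-P0)@LN
  for k,t,h in T:
    near=(abs(s-t)<.05)&(abs(l)<.04)
    a=near&(abs(w[...,2]-h)<.0045)&(d["pixels"].max(2)<90)
    r=cv2.minAreaRect(np.stack([s[a],l[a]],1).astype(np.float32)*1000)
    b=near&(w[...,2]>.12)&(w[...,2]<.175); q=cv2.minAreaRect(np.stack([s[b],l[b]],1).astype(np.float32)*1000)
    A=np.c_[s[a]-t,l[a],np.ones(a.sum())];f=np.linalg.lstsq(A,w[...,2][a],rcond=None)[0]
    print(c,k,t,"carrier",a.sum(),np.round(r[0],1),np.round(r[1],1),round(r[2],1),"z",np.median(w[...,2][a]).round(4),"slopes",f[:2].round(3),"| top",b.sum(),np.round(q[0],1),np.round(q[1],1),round(q[2],1),"zmax",np.percentile(w[...,2][b],98).round(3))
im=np.zeros((600,700,3),np.uint8)
im[:300]=cv2.resize(D["top"]["pixels"][130:250,180:460],(700,300),interpolation=cv2.INTER_CUBIC)
im[300:]=cv2.resize(D["side"]["pixels"][120:315,240:440],(700,683),interpolation=cv2.INTER_CUBIC)[120:420]
cv2.imwrite("pics/end.png",np.clip(im*1.3+15,0,255).astype(np.uint8))
E
```

```text
clock: 25.95
position: [0.5291, 0.015, 0.3285]
ee_rot: [-0.469, -0.529, -0.469, 0.529]
contact_force: [0.2, -0.5, 0.6]
width: 0.0853
clock: 26.55
position: [0.3705, 0.0344, 0.3284]
ee_rot: [0.47, 0.53, 0.468, -0.529]
contact_force: [0.5, -0.7, 0.6]
width: 0.0852
side lens 0.1 carrier 101 [108.2   0.6] [32.5 67.6] 89.5 z 0.0372 slopes [-0.009  0.048] | top 148 [107.5   0.2] [36.6 12.1] 89.3 zmax 0.156
side iris 0.2 carrier 155 [201.6   0. ] [32.6 70.8] 89.9 z 0.0465 slopes [-0.015  0.011] | top 186 [2.013e+02 2.000e-01] [38.2  9.9] 87.9 zmax 0.169
side lens 0.3 carrier 190 [3.077e+02 3.000e-01] [71.  32.6] 0.3 z 0.0373 slopes [-0.019  0.036] | top 197 [ 3.057e+02 -3.000e-01] [13.8 35.4] 2.1 zmax 0.157
side mirror 0.4 carrier 218 [401.1  -0. ] [32.9 66.6] 88.8 z 0.0374 slopes [-0.014  0.036] | top 639 [ 4.073e+02 -1.000e-01] [49.  41.4] 89.1 zmax 0.163
top lens 0.1 carrier 123 [ 1.054e+02 -1.000e-01] [32.4 69.3] 89.8 z 0.0362 slopes [0.002 0.015] | top 54 [105.4  -0.2] [10.2 36.8] 0.7 zmax 0.156
top iris 0.2 carrier 127 [200.1  -0.6] [34.7 68.6] 86.0 z 0.0458 slopes [-0.001  0.001] | top 36 [199.3  -1.5] [35.8  7.7] 88.9 zmax 0.173
top lens 0.3 carrier 128 [305.6  -0.6] [33.4 69.2] 87.7 z 0.0361 slopes [-0.011 -0.039] | top 51 [305.4  -1.4] [10.2 32.5] 1.5 zmax 0.157
top mirror 0.4 carrier 93 [396.1  -2.1] [32.5 67.9] 88.5 z 0.0359 slopes [-0.023  0.008] | top 221 [405.2  -1.6] [47.9 39.1] 90.0 zmax 0.163
```

View pics/end.png

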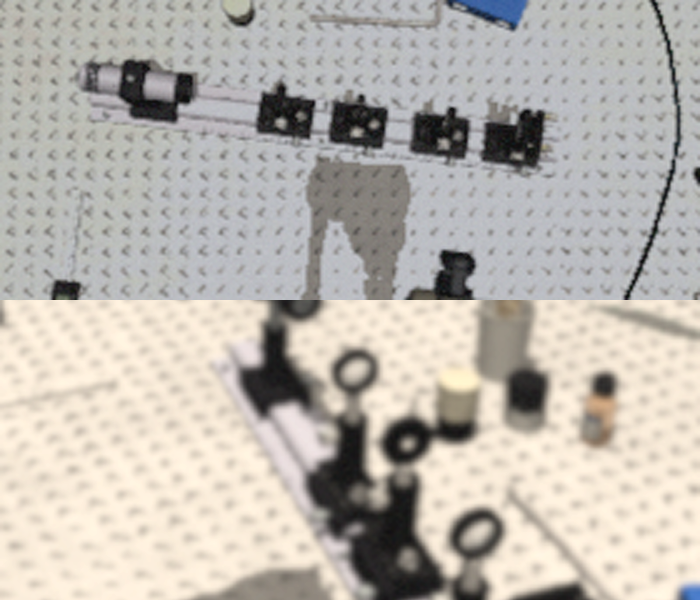

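The order, seating (carrier tops at 37/46 mm), yaw and facing all check out. The lenses sit about 5 mm too far along (~305.5 and ~105.5 mm), with the iris at ~200.5 and the mirror at ~398. There's plenty of time, so I'll regrip each lens and nudge it back 5 mm.

```bash
python3 - <<'E'
from h import *
from rig import manip
s=manip.get_state();go(s,[.5990,.0012,.26],np.radians(-6.93))
E
```

```text
yaw now -6.9 q6 0.03
([6.83, 22.95, 0.53], [-0.0, -0.0, -0.001])
([6.83, 22.95, 0.53], [3.141, -0.002, 0.0])
```

```bash
python3 -m creep '{"delta_pos":[[0,4,0.1],[0,8,0.2],[0,12,0.3],[2,16,0.4],[4,19,0.5],[6,22,0.5],[6.8,23,0.5],[6.8,23,0.5],[6.8,23,0.5]],"dr":[[0,0,0],[0,0,0],[0,0,0],[0,0,0],[0,0,0],[0,0,0],[0,0,0],[0,0,0],[0,0,0]]}' 1 60
python3 - <<'E'
from h import *
from rig import manip
d=manip.get_image("wrist")
w=cloud(d);s=(w[...,:2]-P0)@DR+.307;l=(w[...,:2]-P0)@LN
P=(abs(l)<.03)&(abs(s-.305)<.03)&(w[...,2]>.125)&(w[...,2]<.17)
r=cv2.minAreaRect(np.stack([s[P],l[P]],1).astype(np.float32)*1000);print(np.round(r[0],1),np.round(r[1],1),round(r[2],1))
u=np.nonzero(P);print("pix",u[1].mean(),u[0].mean())
go(manip.get_state(),[.5990,.0012,.117],np.radians(-6.93))
E
```

```text
clock: 27.55
position: [0.5981, 0.0016, 0.2598]
ee_rot: [-0.468, -0.529, -0.469, 0.53]
contact_force: [-0.3, 0.9, 0.9]
width: 0.0856
[304.7   1.6] [35.5 10.6] 89.8
pix 320.3460925039872 194.8054226475279
yaw now -6.9 q6 0.01
([14.37, 0.1, 0.03], [0.0, -0.0, -0.0])
([14.37, 0.1, 0.03], [-3.142, 0.001, -0.0])
```

```bash
python3 -m creep '{"delta_pos":[[3.5,0.1,0],[7,0.1,0],[10.5,0.1,0],[13,0.1,0],[14.3,0.1,0],[14.3,0.1,0],[14.3,0.1,0]],"dr":[[0,0,0],[0,0,0],[0,0,0],[0,0,0],[0,0,0],[0,0,0],[0,0,0]]}' 1 60
python3 -m creep '{"delta_pos":[[0,0,0],[0,0,0],[0,0,0],[0,0,0],[0,0,0],[0,0,0],[0,0,0],[0,0,0]],"dr":[[0,0,0],[0,0,0],[0,0,0],[0,0,0],[0,0,0],[0,0,0],[0,0,0],[0,0,0]]}' -1 60
python3 -m creep '{"delta_pos":[[-0.3,0,0],[-0.3,0,0],[-0.3,0,-0.2],[-0.3,0,-0.45],[-0.3,0,-0.45],[-0.1,0,-0.45],[0.05,0,-0.45],[0.1,0,-0.45],[0.1,0,-0.45]],"dr":[[0,0,0],[0,0,0],[0,0,0],[0,0,0],[0,0,0],[0,0,0],[0,0,0],[0,0,0],[0,0,0]]}'
```

```text
clock: 28.3
position: [0.6003, 0.0014, 0.1187]
ee_rot: [0.47, 0.53, 0.468, -0.529]
contact_force: [0.2, 0.4, 0.0]
width: 0.0852
clock: 29.1
position: [0.5999, 0.0014, 0.1179]
ee_rot: [0.469, 0.53, 0.468, -0.529]
contact_force: [-0.9, 1.0, 6.3]
width: 0.0337
clock: 30.0
position: [0.6003, 0.0052, 0.1179]
ee_rot: [0.47, 0.529, 0.468, -0.529]
contact_force: [-2.1, -0.7, 6.1]
width: 0.0334
```

Now release and go to the first lens.

```bash
python3 -m creep '{"delta_pos":[[0,0,0],[0,0,0],[0,0,0],[0,0,0],[-3,0,0],[-7,0,0],[-11,0,0],[-14,0,0],[-14,0,0]],"dr":[[0,0,0],[0,0,0],[0,0,0],[0,0,0],[0,0,0],[0,0,0],[0,0,0],[0,0,0],[0,0,0]]}' 1 60
python3 - <<'E'
from h import *
from rig import manip
s=manip.get_state();go(s,[.6232,.2004,.26],np.radians(-6.93))
E
```

```text
clock: 30.9
position: [0.6027, 0.0057, 0.2612]
ee_rot: [0.472, 0.532, 0.466, -0.527]
contact_force: [-0.1, 0.4, -0.1]
width: 0.0859
yaw now -6.9 q6 0.01
([0.12, -0.32, -19.58], [0.0, -0.0, -0.011])
([0.12, -0.32, -19.58], [-3.141, 0.017, -0.001])
```

```bash
python3 -m creep '{"delta_pos":[[0,0,-3],[0,0,-7],[0,0,-11],[0,0,-15],[0,0,-18],[0,0,-19.5],[0,0,-19.5],[0,0,-19.5]],"dr":[[0,0,0],[0,0,0],[0,0,0],[0,0,0],[0,0,0],[0,0,0],[0,0,0],[0,0,0]]}' 1 60
python3 - <<'E'
from h import *
from rig import manip
d=manip.get_image("wrist")
w=cloud(d);s=(w[...,:2]-P0)@DR+.307;l=(w[...,:2]-P0)@LN
P=(abs(l)<.03)&(abs(s-.105)<.03)&(w[...,2]>.125)&(w[...,2]<.17)
r=cv2.minAreaRect(np.stack([s[P],l[P]],1).astype(np.float32)*1000);print(np.round(r[0],1),np.round(r[1],1),round(r[2],1))
go(manip.get_state(),[.6232,.2004,.117],np.radians(-6.93))
E
```

```text
clock: 31.7
position: [0.6232, 0.1983, 0.2552]
ee_rot: [-0.469, -0.529, -0.469, 0.53]
contact_force: [0.4, 0.1, -0.5]
width: 0.0857
[104.5   2.7] [34.9 10.7] 89.5
yaw now -7.0 q6 0.32
([13.85, -0.04, -0.27], [-0.001, 0.001, 0.001])
([13.85, -0.04, -0.27], [3.141, 0.001, -0.002])
```

```bash
python3 -m creep '{"delta_pos":[[3.5,0,-0.2],[7,0,-0.2],[10.5,0,-0.2],[12.5,0,-0.2],[13.7,0,-0.2],[13.7,0,-0.2],[13.7,0,-0.2]],"dr":[[0,0,0],[0,0,0],[0,0,0],[0,0,0],[0,0,0],[0,0,0],[0,0,0]]}' 1 60
python3 -m creep '{"delta_pos":[[0,0,0],[0,0,0],[0,0,0],[0,0,0],[0,0,0],[0,0,0],[0,0,0],[0,0,0]],"dr":[[0,0,0],[0,0,0],[0,0,0],[0,0,0],[0,0,0],[0,0,0],[0,0,0],[0,0,0]]}' -1 60
python3 -m creep '{"delta_pos":[[-0.3,0,0],[-0.3,0,0],[-0.3,0,-0.2],[-0.3,0,-0.45],[-0.3,0,-0.45],[-0.1,0,-0.45],[0.05,0,-0.45],[0.1,0,-0.45],[0.1,0,-0.45]],"dr":[[0,0,0],[0,0,0],[0,0,0],[0,0,0],[0,0,0],[0,0,0],[0,0,0],[0,0,0],[0,0,0]]}'
```

```text
clock: 32.45
position: [0.6246, 0.2008, 0.1199]
ee_rot: [0.469, 0.53, 0.468, -0.529]
contact_force: [-0.0, -0.2, -0.2]
width: 0.0858
clock: 33.25
position: [0.6243, 0.2016, 0.1199]
ee_rot: [0.469, 0.53, 0.469, -0.529]
contact_force: [0.1, -0.7, 5.6]
width: 0.0334
clock: 34.15
position: [0.6251, 0.2078, 0.1202]
ee_rot: [0.468, 0.531, 0.469, -0.528]
contact_force: [-2.2, 2.7, 4.9]
width: 0.0335
```

```bash
python3 -m creep '{"delta_pos":[[0,0,0],[0,0,0],[0,0,0],[0,0,0],[-3,0,0],[-7,0,0],[-11,0,0],[-14,0,0],[-18,-4,0],[-21,-8,0]],"dr":[[0,0,0],[0,0,0],[0,0,0],[0,0,0],[0,0,0],[0,0,0],[0,0,0],[0,0,0],[0,0,0],[0,0,0]]}' 1 60
python3 -m creep '{"delta_pos":[[0,-4,0],[0,-8,0],[0,-12,0],[0,-16,0],[0,-16,0],[0,-16,0],[0,-16,0],[0,-16,0]],"dr":[[0,0,0],[0,0,0],[0,0,0],[0,0,0],[0,0,0],[0,0,0],[0,0,0],[0,0,0]]}'
python3 - <<'E'
from h import *
from rig import manip
D={c:manip.get_image(c) for c in("side","top","wrist")}
T=[("lens",.1,.037),("iris",.2,.046),("lens",.3,.037),("mirror",.4,.037)]
for c,d in D.items():
  w=cloud(d);s=(w[...,:2]-P0)@DR+.307;l=(w[...,:2]-P0)@LN
  for k,t,h in T:
    near=(abs(s-t)<.05)&(abs(l)<.04)
    a=near&(abs(w[...,2]-h)<.0045)&(d["pixels"].max(2)<90)
    b=near&(w[...,2]>.12)&(w[...,2]<.175)
    if a.sum()<20 or b.sum()<20: continue
    r=cv2.minAreaRect(np.stack([s[a],l[a]],1).astype(np.float32)*1000)
    q=cv2.minAreaRect(np.stack([s[b],l[b]],1).astype(np.float32)*1000)
    print(c,k,"carrier",np.round(r[0],1),np.round(r[1],1),round(r[2],1),"z",np.median(w[...,2][a]).round(4),"| top",np.round(q[0],1),np.round(q[1],1),round(q[2],1),"zmax",np.percentile(w[...,2][b],98).round(3))
im=np.zeros((600,640,3),np.uint8)
im[:200]=cv2.resize(D["top"]["pixels"][140:230,190:478],(640,200),interpolation=cv2.INTER_CUBIC)
im[200:]=D["wrist"]["pixels"]
cv2.imwrite("pics/end2.png",np.clip(im*1.3+15,0,255).astype(np.uint8))
E
```

```text
clock: 35.15
position: [0.5503, 0.2146, 0.3247]
ee_rot: [0.469, 0.53, 0.468, -0.529]
contact_force: [0.3, 1.0, 0.2]
width: 0.0853
clock: 35.95
position: [0.3924, 0.2341, 0.3235]
ee_rot: [-0.469, -0.529, -0.469, 0.53]
contact_force: [0.6, 0.2, 0.5]
width: 0.0853
side lens carrier [100.8   0.2] [32.4 69. ] 88.6 z 0.0372 | top [99.7  0.7] [35.5 13.9] 85.2 zmax 0.157
side iris carrier [ 2.013e+02 -2.000e-01] [32.2 70.7] 89.3 z 0.0461 | top [2.007e+02 2.000e-01] [38.6 10.8] 88.9 zmax 0.169
side lens carrier [3.033e+02 2.000e-01] [71.2 32.1] 0.5 z 0.0373 | top [3.034e+02 1.000e-01] [34.5 12.4] 89.1 zmax 0.157
side mirror carrier [4.003e+02 2.000e-01] [33.3 67.4] 89.2 z 0.0373 | top [ 4.062e+02 -4.000e-01] [41.5 48.3] 0.6 zmax 0.163
top lens carrier [98.6  0.1] [32.4 68.7] 88.8 z 0.0358 | top [98.6 -0.5] [10.3 33.4] 2.6 zmax 0.158
top iris carrier [199.8  -3.6] [36.9 68.6] 89.9 z 0.0449 | top [198.3  -0.9] [36.6  9.8] 88.9 zmax 0.172
top lens carrier [301.5  -0.7] [69.  32.3] 1.0 z 0.0361 | top [301.8  -1.7] [32.6 10.3] 89.8 zmax 0.158
top mirror carrier [395.6  -1.5] [32.3 65.5] 89.7 z 0.0365 | top [405.2  -0.8] [39.2 48.3] 0.5 zmax 0.163
wrist lens carrier [96.5  1.4] [33.3 69.1] 88.5 z 0.0362 | top [97.1  1.6] [36.4 10.4] 89.2 zmax 0.156
wrist iris carrier [197.5   1.1] [32.5 68.6] 88.6 z 0.0452 | top [198.5   0.8] [38.8  9.3] 89.4 zmax 0.169
```

View pics/end2.png

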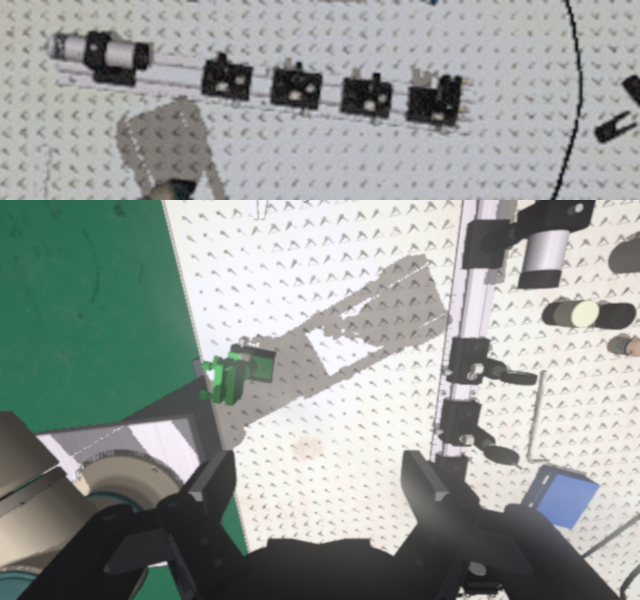

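The carriers are now at about 99, 200, 302 and 398 mm, all seated flat and straight. The top strip shows them in order at x = 227, 297, 367 and 433, with the mirror's adjusters at the far end. I'm handing it in.

```bash
python3 -c "
from rig import manip
print(manip.sign_off())"
```

```text
the job is handed in; nothing more can be done
None
```

The spatial filter is built and handed in at 36 s of the 93 s allowed. From the laser outward, the order is lens, iris, lens, mirror.

| Carrier | Target (mm) | Measured (mm) |
|---|---|---|
| Lens | 100 | about 99 |
| Iris | 200 | about 200 |
| Lens | 300 | about 302 |
| Mirror | 400 | about 398 |

- **Seating:** The carrier tops are at 37 mm (iris 46 mm), which matches a seated carrier. Their yaw is within about 2° of the rail.
- **Mirror:** Its adjusters point away from the laser, so the glass faces back to it.
- **Correction:** After the first placement both lenses sat about 5 mm too far along. I regripped each one and moved it back.
- **Disagreements:** The cameras differ by up to about 5 mm along the rail. For example, the mirror carrier reads 395.6 mm from the top and 400.3 mm from the side. Two single-view fits were off, one by 5° in yaw (first lens ring, side) and one by 3.6 mm sideways (iris carrier, top). The other fits of the same parts did not show these.
- **Forces and bystanders:** The wrist readings printed at the end of each move never exceeded about 8 N, and nothing was tipped over. No move went near the calipers, hex key or objective can, but I did not measure their positions again at the end.

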